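# Load the calibration tile into its nest

## Task

Lay the dotted calibration tile, dots up, on the open apron of the aluminium nest, push it along over the raised lip so that it drops flat into the pocket under the keeper rails, then press it home against the sprung stop with a gentle steady push of about 10 N for half a second and leave it there, touching the stop. The stop is an adjusted datum: never load it with more than 18 N. Leave the other things on the desk where they are.

Things in the scene. Friction and masses are not known exactly. Their poses are not given: they have to be found in the camera images.
- tile: Loose square calibration tile, dark polished steel, 60 x 60 x 16 mm, about 0.3 kg, white top face with a 5 x 5 grid of black dots. Origin: centre of its underside; x and y along its sides, z up through the dotted face. Lies flat on the desk, dots up, at any yaw within about 35 degrees.
- nest: Aluminium nest fixed on the desk, elsewhere and turned each time. Origin: centre of the base's underside; x is the push direction (apron to stop), y to its left, z up. Base plate 200 x 92 x 12 mm: apron and pocket floor are both 12 mm over the desk. Two keeper rails over the pocket let the tile in only over the lip. The nest's coordinates, in mm, serve for the points below.
- apron (a point): Middle of the open, flat apron's top, at x -62, z 12 in the nest. The apron runs from x -100 to the lip's foot at -22, full width 92. Cheeks 14 mm high over the apron flare from y +-32 at the lip to about +-50 at x -30 and guide the tile. The nest is smooth: the tile slides easily on it (friction about 0.35). Axes as the nest.
- lip (a point): Middle of the lip's top edge on the pocket side, at x +2, z 16 in the nest. The lip is 64 mm wide; its ramp rises 4 mm from x -22 to -4, then it is flat to +2, where it falls straight 4 mm to the pocket floor. Axes as the nest.
- pocket (a point): Middle of the pocket's floor, at x +40, z 12 in the nest. The pocket runs from x +2 (lip) to +78 (stop bracket), 64 mm wide between walls. Dark keeper rails from x +6 to +78 reach 6 mm inwards on each side (52 mm slot between), undersides 31 mm over the floor, tops 47 mm over the desk. Axes as the nest.
- stop: Sprung stop: dark bracket, face at x +78, 30 mm high; frame as the nest's. Through it, along x, a steel screw with a brass spring tip, 10 mm across, 8 mm over the floor. The tip stands out 2 to 10 mm towards the lip, unreported: find it by touch. The dropped tile has 6 to 14 mm free travel to it. It gives 1 mm per 5 N, 4 mm at most, damped (0.3 N per mm/s). 4 N on it counts as home, over 18 N is too much; friction under the tile eats part of a push.
- glue_stick: Bystander: yellow glue stick with red cap, 95 mm long, lying behind the work area. Origin: centre of its underside.
- lens_cap: Bystander: black lens cap, 54 mm across, 10 mm high. Origin: centre of its underside.
Things that resemble listed ones, but are neither listed nor needed, are in the scene too. Of the things that look like the tile, take the one that is farthest to the robot's right at the start.

How it is judged:
On the way:
1. the tile lies flat in the pocket and is pressed against the sprung stop with at least 4 N (x of tile in the frame of nest between 0.033 and 0.052 m and y of tile in the frame of nest between -0.006 and 0.006 m and z of tile in the frame of nest between 0.01 and 0.0142 m and angle between tile's own z axis and vertical below 0.05 rad and contact force between tile and stop above 4 N), for 0.2 s.
At the end, for the whole second after the job is handed in: The tile lies flat in the pocket beyond the lip, dots up (within 3 degrees, underside on the pocket floor within 2 mm), at rest, let go and still touching the stop's brass tip (x of tile in the frame of nest between 0.033 and 0.052 m and y of tile in the frame of nest between -0.006 and 0.006 m and z of tile in the frame of nest between 0.01 and 0.0142 m and angle between tile's own z axis and vertical below 0.05 rad and contact force between tile and stop above 0.1 N and linear speed of tile below 0.01 m/s and contact force between the fingers and tile below 0.1 N).
It fails at once if the stop is loaded with more than 18 N by the tile (contact force between tile and stop above 18 N).
It fails at once if the stop is pushed with more than 18 N by the gripper (contact force between the arm and stop above 18 N).
It fails at once if a bystander (glue stick or lens cap) is moved by more than 30 mm (distance of any of glue_stick, lens_cap from where it was at the start of the episode above 0.03 m).
It also fails if it takes over 64 s, if anything falls off the work surface, if the arm or the gripper's body presses on something with over 40 N, if the wrist force passes 120 N, or if a joint passes its speed limit or range.

## Robot

A 6-joint arm with a two-finger parallel gripper is mounted at the origin on a cart in front of the work surface, level with it; the furniture and walls round the work are solid. World frame = base frame: x ahead of the robot, y to its left, z up, the work surface at z = 0. Lengths are in m, angles in rad, forces in N, time in s.
With the tool pointing down it reaches from about 0.375 to 0.975 m from the base axis. Payload 3.8 kg.
Tool frame: the origin (TCP) lies midway between the tips of the shut fingers; the grasp point (between the pads) lies 19 mm behind it; z points along the fingers, y is the direction in which the jaws open and shut (so a half turn about z gives the same grasp; the last joint's range is limited). The gripper opens to 85 mm and grips with 20 to 120 N. Pads are 22 mm wide; open, the fingers measure 114 mm over their backs; the gripper's body (76 mm by 85 mm) begins 54 mm behind the grasp point. The pads swing forward as they close: fully open they stand 13 mm farther back than shut.
Start: joints at [-1.189, 0.264, 1.604, -0, 1.274, -0.037], TCP at [0.274, -0.617, 0.231] pointing down, gripper open.
Joint ranges: [-2.63, 2.63], [-0.94, 2.18], [0.31, 2.57], [-1.31, 4.45], [0, 2.66], [-2.55, 2.55]. Speed limits (rad/s): [2.57, 2.57, 3.14, 3.14, 3.14, 3.14].

## Interface

Orientations are given as a rotation vector (axis times angle).
In Python, from workcell import bot gives the robot as it stands.
- The arm moves only by the tool arm_command, never from a script. Its argument "targets" is text: rows parted by semicolons, each of 7 numbers parted by spaces: the shift along the tool's x, y, z in mm, then the turn, a rotation vector about the tool's x, y, z in degrees, then the opening, from 0 (shut) to 1 (fully open). A call has 1 to 10 rows; each row is the pose to reach, as a shift and turn from the pose commanded when the call began, along the tool's axes at that moment; what a row does not reach only later rows make up. A row lasts 1/12 s, in which the tool goes at most 41.7 mm and 7.16 degrees, less where a joint would pass 70% of its speed; a pose out of reach is approached as far as the arm can. A call with a gripper value outside its range is refused whole. The fingers move at their own pace and stop on an object; "newtons" is the grip in N (left out, the last holds). Time passes only in rows, so rows that repeat a pose let the fingers close. It gives the time, the measured TCP pose, the force and the opening at its end, in the units of the state.
- bot.read_state(): the state, without advancing time (a new reading comes with each control period).
- bot.read_camera(name): name is "scene" or "top" or "wrist"; returns (picture, depth): 480x640x3 uint8, blue, green, red; 480x640 float32, m along the optical axis (not along the pixel's ray), 0 where there is no reading.
- bot.camera_params(name): a dict with "fov_y" (degrees; the focal length in pixels is half the picture's height over the tangent of half this angle, whatever the lens; pixels are square), "cx", "cy" (the principal point, pixels), "xyz" and "rotation" of the camera in the world; the wrist camera has in their place "T_tool_cam" (4x4, takes a point from camera to tool coordinates, whose origin is the TCP and whose axes are the flange's). Camera axes: x right, y up, looking along -z (the intrinsics and any distortion apply to the point x, -y, -z); pixel columns grow to the right and rows downward; lengths in m; the calibration is good to about 2 mm. A picture is of the moment at which its call begins: read the wrist's pose just before it. camera_params takes no time and is no camera call.
- bot.finish_job(): hands the job in, once; it reports no verdict.
The state is a dict: "time": time; "q": joint angles; "joint_vel": joint speeds; "joint_torque": joint torques, N m; "tool_pos": TCP position; "tcp_rot": TCP orientation; "wrist_force": force on the tool from outside, world axes, zero at the start; "torque": the same for the moment, N m; "width": opening from 0.0 (shut) to 1.0 (fully open).
Only numpy, scipy, OpenCV 4.12 (cv2) and the standard library are available. Lean on these libraries where they do the work, as an engineer would, in place of code of your own. Each camera call takes 0.05 s, during which the arm holds its last target.

## Working session

There is one attempt and no reset: what is moved stays moved. The work goes in short steps, Python scripts to look and compute and a tool call to move; the robot and the scene stay as the last step left them, time stands still between calls to the robot, and variables do not carry over. Pictures are saved under pics/ and viewed, and the job is handed in when it is done.

Besides the shell and the picture viewer there is one more tool, called after "Call:" as name(argument=value, ...), one argument or row to a line, values as JSON. arm_command: Moves the arm, as the interface text tells. Its arguments: {"type":"object","properties":{"targets":{"type":"string"},"newtons":{"type":"number"}},"required":["targets"]}

```bash
mkdir -p pics; ls
python3 - <<'E'
from workcell import bot
import cv2,numpy as np
s=bot.read_state();print(s)
for n in("scene","top","wrist"):
    print(n,bot.camera_params(n))
for n in("scene","top"):
    im,d=bot.read_camera(n);cv2.imwrite(f"pics/{n}0.png",im);np.save(f"{n}0.npy",d)
E
```

```text
pics
{'time': 0.0, 'q': array([-1.18886498e+00,  2.64731886e-01,  1.60541861e+00, -2.44673833e-05,
        1.27369688e+00, -3.69056878e-02]), 'joint_vel': array([-0.00117403,  0.00019983,  0.00015588,  0.00020265,  0.00170256,
        0.00022658]), 'joint_torque': array([-3.78513350e-04, -5.15109944e+01, -3.67315722e+01, -5.50048535e-04,
        1.29258778e-02,  1.91688849e-05]), 'tool_pos': array([ 0.27422799, -0.61596142,  0.22995227]), 'tcp_rot': array([-3.07078381e+00, -6.52659405e-01,  6.43703482e-04]), 'wrist_force': array([ 0.1276276 , -0.08790247,  1.26852806]), 'torque': array([-0.02951884, -0.02751471, -0.03457856]), 'width': 1.0032148296795336}
scene {'fov_y': 46.79006355935618, 'cx': 316.26513864287125, 'cy': 242.43839604986331, 'xyz': array([0.05443621, 0.537936  , 0.55306059]), 'rotation': array([ 0.4574196 , -1.10547327, -2.09702591])}
top {'fov_y': 56.620330701927976, 'cx': 322.33720822899915, 'cy': 234.28260584174348, 'xyz': array([0.47197467, 0.01511802, 0.90110682]), 'rotation': array([ 0.08194839, -0.11189591, -1.55883739])}
wrist {'fov_y': 70.27700196298107, 'cx': 320.7186185687603, 'cy': 241.63506202446453, 'T_tool_cam': array([[ 1.74294138e-03,  9.49462471e-01,  3.13875738e-01,
         7.96460070e-02],
       [ 9.99998464e-01, -1.71205980e-03, -3.74040304e-04,
         3.72538681e-04],
       [ 1.82236803e-04,  3.13875908e-01, -9.49463997e-01,
        -1.42764265e-01],
       [ 0.00000000e+00,  0.00000000e+00,  0.00000000e+00,
         1.00000000e+00]])}
```

View pics/top0.png

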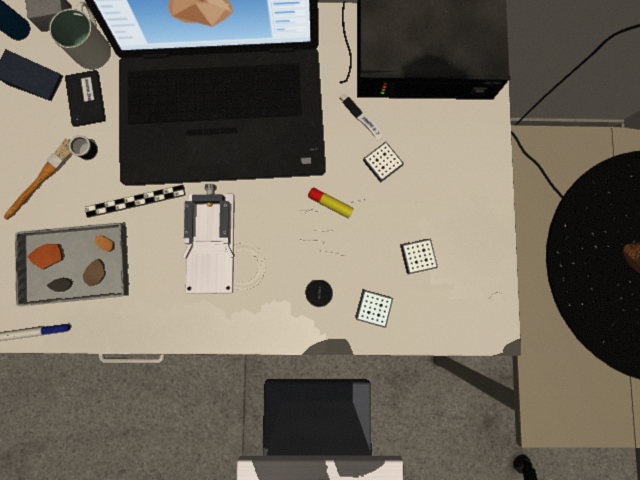

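View pics/scene0.png

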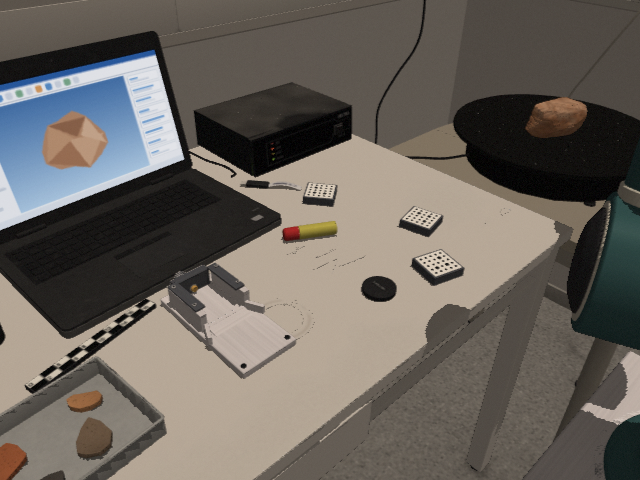

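Three tile-like things in the top view: (383,161), (419,256) and (374,308). Image right is the robot's right, so (419,256) fits. I'll measure it and enlarge it.

```bash
cat > h.py <<'E'
import numpy as np,cv2
from scipy.spatial.transform import Rotation as R
from workcell import bot
def cam(n,st=None):
    p=bot.camera_params(n)
    f=240/np.tan(np.radians(p['fov_y']/2))
    if n=='wrist':
        T=np.eye(4);T[:3,:3]=R.from_rotvec(st['tcp_rot']).as_matrix();T[:3,3]=st['tool_pos'];T=T@p['T_tool_cam']
    else:
        T=np.eye(4);T[:3,:3]=R.from_rotvec(p['rotation']).as_matrix();T[:3,3]=p['xyz']
    return f,p['cx'],p['cy'],T
def atz(c,uv,z):
    f,cx,cy,T=c;uv=np.atleast_2d(uv).astype(float)
    d=np.c_[(uv[:,0]-cx)/f,-(uv[:,1]-cy)/f,-np.ones(len(uv))]@T[:3,:3].T
    return T[:3,3]+d*((z-T[2,3])/d[:,2])[:,None]
def depthpt(c,uv,D):
    f,cx,cy,T=c;u,v=uv;z=D[v,u]
    return T[:3,3]+T[:3,:3]@(np.array([(u-cx)/f,-(v-cy)/f,-1])*z)
def proj(c,P):
    f,cx,cy,T=c;q=(np.atleast_2d(P)-T[:3,3])@T[:3,:3]
    return np.c_[cx+f*q[:,0]/-q[:,2],cy-f*q[:,1]/-q[:,2]]
E
python3 - <<'E'
from h import *
im=cv2.imread('pics/top0.png');D=np.load('top0.npy');c=cam('top')
for uv in[(383,161),(419,256),(374,308),(210,275),(319,293),(330,202),(500,200)]:print(uv,depthpt(c,uv,D).round(4))
a=cv2.resize(im[130:340,340:450],None,fx=4,fy=4,interpolation=cv2.INTER_CUBIC)[:,:440]
b=cv2.resize(im[175:305,170:265],None,fx=4.5,fy=4.5,interpolation=cv2.INTER_CUBIC)
a=cv2.resize(im[225:335,345:445],None,fx=5,fy=5,interpolation=cv2.INTER_CUBIC)
cv2.imwrite('pics/ca.png',a);cv2.imwrite('pics/cb.png',b)
E
```

```text
(383, 161) [ 0.7336 -0.1238  0.0198]
(419, 256) [ 0.5401 -0.194   0.0198]
(374, 308) [ 0.4371 -0.104   0.0171]
(210, 275) [0.4989 0.2203 0.0116]
(319, 293) [0.4654 0.0042 0.0112]
(330, 202) [ 0.6461 -0.0159  0.0253]
(500, 200) [ 0.66   -0.3702 -0.0013]
```

View pics/ca.png

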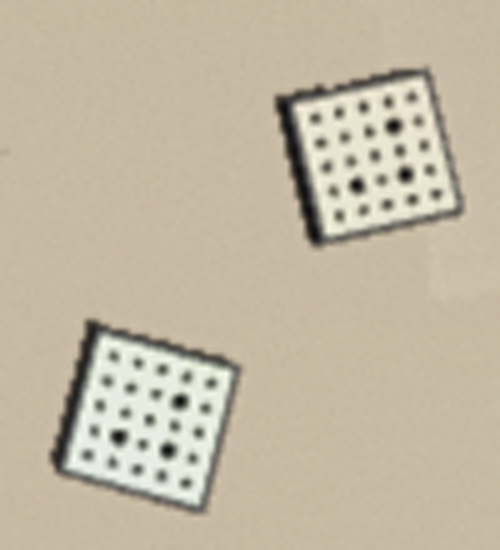

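View pics/cb.png

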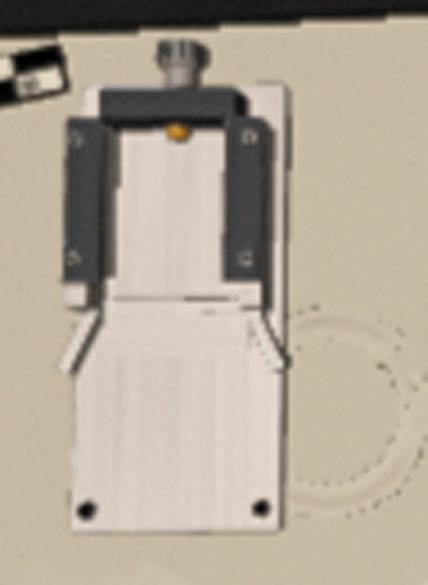

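The crop shows the tile at (419,256) with a 5x5 grid, dots up. The second lookalike is at (374,308). The nest's apron is nearest the robot, so the push runs roughly along +x. Next I'll compute poses.

```bash
cat >> h.py <<'E'
def delta(st,pos,xdir):
    """shift mm in tool axes and rotvec deg to reach a tool-down pose with tool x along world xdir (angle)"""
    M=R.from_rotvec(st['tcp_rot']);c,s=np.cos(xdir),np.sin(xdir)
    G=R.from_matrix(np.array([[c,s,0],[s,-c,0],[0,0,-1]]))
    return M.inv().apply(np.array(pos)-st['tool_pos'])*1000,np.degrees((M.inv()*G).as_rotvec())
E
python3 - <<'E'
from h import *
c=cam('top');st=bot.read_state()
t=atz(c,np.array([(288,98),(428,70),(462,212),(318,243)])/5+(345,225),.016)
print('tile',t.mean(0),[np.linalg.norm(t[i]-t[i-1]).round(4) for i in range(4)],np.degrees(np.arctan2(*(t[1]-t[2])[1::-1])))
n=atz(c,np.array([(72,531),(278,531),(287,87)])/4.5+(170,175),.012)
print(n,np.linalg.norm(n[0]-n[1]),np.linalg.norm(n[2]-n[1]))
d=n[2]-n[1];print('yaw',np.degrees(np.arctan2(d[1],d[0])),'centre',(n[0]+n[2])/2)
print(R.from_rotvec(st['tcp_rot']).as_matrix().round(3))
E
```

```text
tile [ 0.54022994 -0.19655467  0.016     ] [np.float64(0.0589), np.float64(0.0579), np.float64(0.0582), np.float64(0.0593)] 12.300824570516438
[[0.46317959 0.26583544 0.012     ]
 [0.46393148 0.17612328 0.012     ]
 [0.66209338 0.17872056 0.012     ]] 0.08971531552747643 0.19817892229354764
yaw 0.7509245394777235 centre [0.56263649 0.222278   0.012     ]
[[ 0.914  0.407 -0.001]
 [ 0.407 -0.914  0.002]
 [ 0.    -0.002 -1.   ]]
```

Run:
```python
from h import *
st=bot.read_state();print(delta(st,[.540,-.1965,.13],np.radians(12.3)))
```

```text
(array([ 413.40966864, -275.01594502,  100.65791806]), array([-1.18766269e-01,  8.02254109e-03,  1.16936209e+01]))
```

Call:
arm_command(
  targets="120 -80 20 -0.1 0 11.7 1;240 -160 40 -0.1 0 11.7 1;413 -275 60 -0.1 0 11.7 1;413 -275 100 -0.1 0 11.7 1;413 -275 100 -0.1 0 11.7 1;413 -275 100 -0.1 0 11.7 1;413 -275 100 -0.1 0 11.7 1;413 -275 100 -0.1 0 11.7 1;413 -275 100 -0.1 0 11.7 1;413 -275 100 -0.1 0 11.7 1",
)

```text
time: 0.93
tool_pos: [0.4934, -0.2695, 0.1503]
tcp_rot: [3.122, 0.336, -0.0]
wrist_force: [1.4, 0.0, 0.1]
width: 1.001
```

Call:
arm_command(
  targets="0 0 0 0 0 0 1;0 0 0 0 0 0 1",
)

```text
time: 1.1
tool_pos: [0.4932, -0.2691, 0.1497]
tcp_rot: [3.123, 0.343, -0.003]
wrist_force: [-0.4, -0.7, 0.1]
width: 1.0
```

Run:
```python
from h import *
st=bot.read_state();im,D=bot.read_camera('wrist');print(st['time'],st['tool_pos'],st['wrist_force'],delta(st,[.540,-.1965,.13],np.radians(12.3)))
cv2.imwrite('pics/w1.png',im);np.save('w1.npy',D)
np.save('w1s.npy',np.r_[st['tool_pos'],st['tcp_rot']])
```

```text
1.1 [ 0.49317829 -0.26906606  0.14972431] [-0.41659976 -0.69474219  0.05627878] (array([ 61.50762714, -60.65655531,  19.61500924]), array([0.00201462, 0.10006722, 0.25216469]))
```

View pics/w1.png

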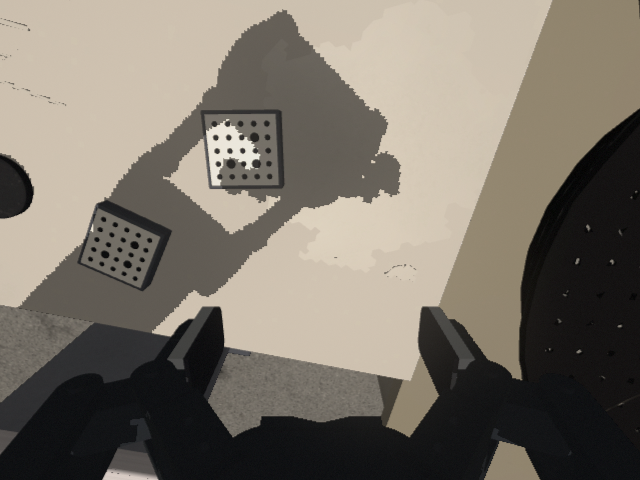

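The wrist view shows the tile at (243,148), square to the jaws. Moving over it.

Call:
arm_command(
  targets="30 -30 10 0 0.1 0.3 1;62 -61 20 0 0.1 0.3 1;62 -61 20 0 0.1 0.3 1;62 -61 20 0 0.1 0.3 1;62 -61 20 0 0.1 0.3 1;62 -61 20 0 0.1 0.3 1",
)

```text
time: 1.65
tool_pos: [0.5402, -0.2006, 0.1314]
tcp_rot: [3.122, 0.326, 0.004]
wrist_force: [0.4, -0.5, -0.2]
width: 1.0
```

Run:
```python
from h import *
st=bot.read_state();im,D=bot.read_camera('wrist');print(st['time'],st['tool_pos'],st['wrist_force'],delta(st,[.540,-.1965,.13],np.radians(12.3)))
cv2.imwrite('pics/w2.png',im);np.save('w2s.npy',np.r_[st['tool_pos'],st['tcp_rot']])
c=cam('wrist',st);print(proj(c,[.540,-.1965,.016]),proj(c,st['tool_pos']))
```

```text
1.65 [ 0.54015968 -0.20062363  0.13137932] [ 0.41005169 -0.52763611 -0.24105345] (array([ 0.69171888, -4.07155502,  1.36979245]), array([ 0.15406394, -0.11392485, -0.39426885]))
[[314.35023416 234.35555015]] [[319.20706077 307.25610987]]
```

View pics/w2.png

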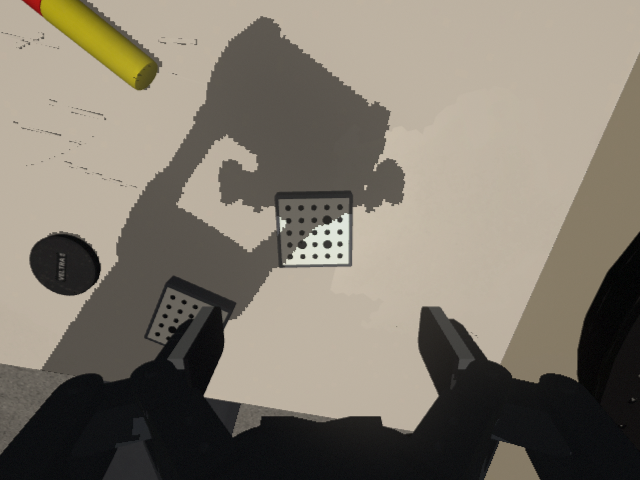

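Run:
```python
from h import *
im=cv2.imread('pics/w2.png');cv2.imwrite('pics/w2c.png',cv2.resize(im[180:280,265:365],None,fx=6,fy=6,interpolation=cv2.INTER_CUBIC))
```

```text
(no output)
```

View pics/w2c.png

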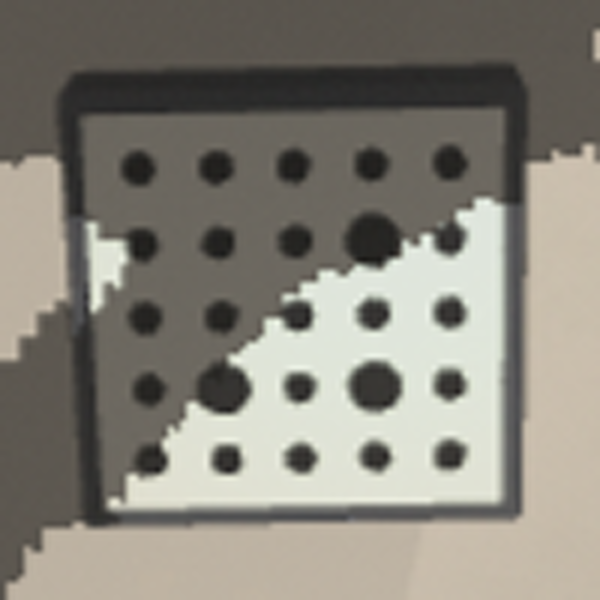

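Run:
```python
from h import *
s=np.load('w2s.npy');c=cam('wrist',dict(tool_pos=s[:3],tcp_rot=s[3:]))
p=atz(c,np.array([(138,168),(450,162),(450,456),(151,460)])/6+(265,180),.016)
print(p,p.mean(0),[np.linalg.norm(p[i]-p[i-1]).round(4) for i in range(4)])
for a,b in((3,0),(2,1)):
  d=p[b]-p[a];print(np.degrees(np.arctan2(d[1],d[0])))
for a,b in((1,0),(2,3)):
  d=p[b]-p[a];print(np.degrees(np.arctan2(d[1],d[0]))-90)
st=bot.read_state();print(st['tool_pos'],delta(st,[p[:,0].mean(),p[:,1].mean(),0.0],np.radians(12.3)))
```

```text
[[ 0.55661246 -0.17229466  0.016     ]
 [ 0.56571142 -0.2113987   0.016     ]
 [ 0.52638446 -0.22048967  0.016     ]
 [ 0.5174724  -0.18118097  0.016     ]] [ 0.54154518 -0.196341    0.016     ] [np.float64(0.0401), np.float64(0.0401), np.float64(0.0404), np.float64(0.0403)]
12.791512746689977
13.016083489449539
13.098844988585043
12.774136449378773
[ 0.54012645 -0.20065927  0.13143263] (array([  1.98898241,  -4.2733297 , 131.42670962]), array([ 0.14844345, -0.12502454, -0.42420207]))
```

Call:
arm_command(
  targets="2 -4.3 40 0.1 -0.1 -1 1;2 -4.3 80 0.1 -0.1 -1 1;2 -4.3 100 0.1 -0.1 -1 1;2 -4.3 100 0.1 -0.1 -1 1;2 -4.3 100 0.1 -0.1 -1 1",
)

```text
time: 2.12
tool_pos: [0.5404, -0.1951, 0.0301]
tcp_rot: [-3.121, -0.353, 0.004]
wrist_force: [0.8, -0.5, -0.2]
width: 0.994
```

Run:
```python
from h import *
st=bot.read_state();print(st['time'],st['tool_pos'],st['wrist_force'],delta(st,[.5415,-.1963,0],np.radians(12.9)))
```

```text
2.1167 [ 0.54040774 -0.19505135  0.03006426] [ 0.80414003 -0.47616822 -0.2132766 ] (array([ 0.85314365,  1.50502616, 30.06025857]), array([-0.08395937,  0.12806463, -0.00050564]))
```

Call:
arm_command(
  targets="1 1.5 10 0 0.1 0 1;1 1.5 20 0 0.1 0 1;1 1.5 29 0 0.1 0 1;1 1.5 29 0 0.1 0 1;1 1.5 29 0 0.1 0 1",
)

```text
time: 2.53
tool_pos: [0.5428, -0.1953, 0.0015]
tcp_rot: [-3.121, -0.355, -0.001]
wrist_force: [0.5, 0.2, 0.2]
width: 0.998
```

Run:
```python
from h import *
st=bot.read_state();im,D=bot.read_camera('wrist');print(st['time'],st['tool_pos'],st['wrist_force'],delta(st,[.5415,-.1963,0],np.radians(12.9)))
cv2.imwrite('pics/w3.png',im)
```

```text
2.5333 [ 0.5427843  -0.19532862  0.001492  ] [0.47060434 0.2136853  0.21539264] (array([-1.47136686,  0.65862413,  1.49009056]), array([-0.03708375, -0.05778404,  0.09689338]))
```

View pics/w3.png

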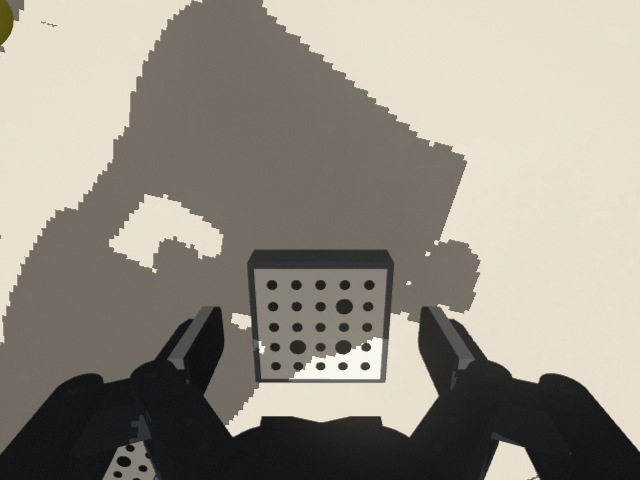

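The pads straddle the tile (face 250–390, pads at 215 and 425). Closing.

Call:
arm_command(
  targets="-1 0.5 1 0 0 0 0.6;-1 0.5 1 0 0 0 0.5;-1 0.5 1 0 0 0 0.4;-1 0.5 1 0 0 0 0.4;-1 0.5 1 0 0 0 0.4;-1 0.5 1 0 0 0 0.4;-1 0.5 1 0 0 0 0.4;-1 0.5 1 0 0 0 0.4",
  newtons=40,
)

```text
time: 3.25
tool_pos: [0.5428, -0.1964, 0.0015]
tcp_rot: [3.121, 0.355, 0.004]
wrist_force: [-1.3, 0.7, 5.7]
width: 0.691
```

Run:
```python
from h import *
st=bot.read_state();im,D=bot.read_camera('wrist');print(st['time'],st['tool_pos'],st['wrist_force'],st['width'])
cv2.imwrite('pics/w4.png',im)
im,D=bot.read_camera('scene');u,v=proj(cam('scene'),st['tool_pos'])[0].astype(int);print(u,v)
cv2.imwrite('pics/s4.png',cv2.resize(im[v-70:v+50,u-80:u+80],None,fx=5,fy=5,interpolation=cv2.INTER_CUBIC))
```

```text
3.25 [ 0.54280514 -0.19640008  0.00146707] [-1.32736368  0.69963091  5.72799187] 0.6909801088920433
420 223
```

View pics/s4.png

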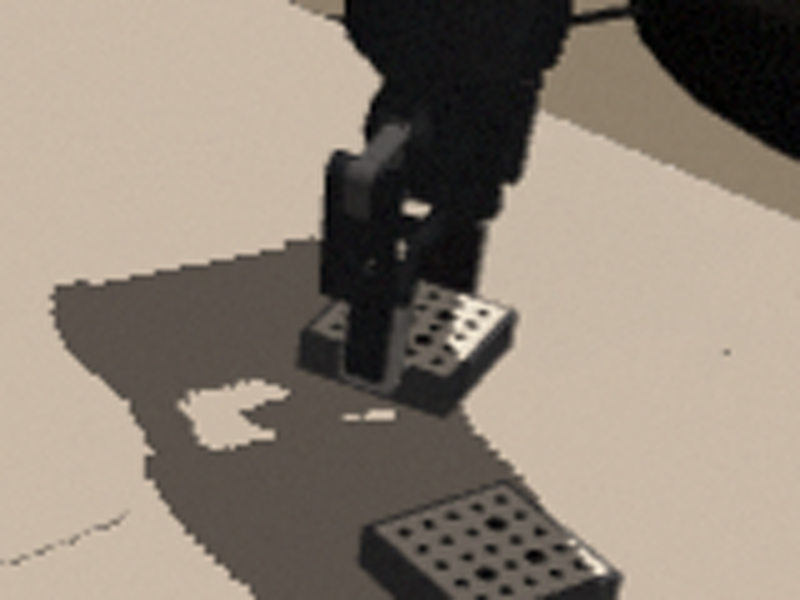

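Call:
arm_command(
  targets="0 0 -10 0 0 0 0.4;0 0 -30 0 0 0 0.4;0 0 -60 0 0 0 0.4;0 0 -90 0 0 0 0.4;0 0 -110 0 0 0 0.4;0 0 -110 0 0 0 0.4",
)

```text
time: 3.85
tool_pos: [0.5452, -0.1975, 0.1158]
tcp_rot: [3.118, 0.355, 0.014]
wrist_force: [0.9, -1.5, -2.6]
width: 0.688
```

Run:
```python
from h import *
st=bot.read_state();print(st['time'],st['tool_pos'],st['wrist_force'],st['width'],delta(st,[.46,.222,.13],np.radians(.75)))
```

```text
3.85 [ 0.54518682 -0.19753573  0.11582457] [ 0.9004273  -1.53726946 -2.62940587] 0.6882613392162661 (array([  11.46063729, -427.87445229,  -16.1267926 ]), array([ 0.22040548, -0.52390327, 12.24425478]))
```

Call:
arm_command(
  targets="0 -30 -10 0.2 -0.5 2 0.4;0 -65 -16 0.2 -0.5 4 0.4;0 -100 -16 0.2 -0.5 6 0.4;0 -135 -16 0.2 -0.5 8 0.4;0 -170 -16 0.2 -0.5 10 0.4;0 -205 -16 0.2 -0.5 12 0.4;0 -240 -16 0.2 -0.5 12.2 0.4;0 -275 -16 0.2 -0.5 12.2 0.4;0 -310 -16 0.2 -0.5 12.2 0.4;0 -340 -16 0.2 -0.5 12.2 0.4",
)

```text
time: 4.68
tool_pos: [0.463, 0.1365, 0.1246]
tcp_rot: [-3.139, -0.022, 0.017]
wrist_force: [0.7, 1.1, -3.5]
width: 0.688
```

Run:
```python
from h import *
st=bot.read_state();print(st['time'],st['tool_pos'],st['wrist_force'],st['width'],delta(st,[.46,.222,.13],np.radians(.75)))
```

```text
4.6833 [0.46302644 0.13654564 0.1246046 ] [ 0.73920259  1.1141715  -3.47718888] 0.6879178505473349 (array([ -1.86742653, -85.5022631 ,  -5.15682464]), array([-0.14612091,  0.62334822,  0.06540503]))
```

Call:
arm_command(
  targets="-2 -30 -5 0 0.6 0 0.4;-2 -60 -5 0 0.6 0 0.4;-2 -85 -5 0 0.6 0 0.4;-2 -85 -5 0 0.6 0 0.4;-2 -85 -5 0 0.6 0 0.4;-2 -85 -5 0 0.6 0 0.4",
)

```text
time: 5.18
tool_pos: [0.4611, 0.2192, 0.1303]
tcp_rot: [-3.14, -0.023, -0.0]
wrist_force: [0.6, 0.1, -3.9]
width: 0.687
```

Run:
```python
from h import *
st=bot.read_state();im,D=bot.read_camera('wrist');print(st['time'],st['tool_pos'],st['wrist_force'],delta(st,[.46,.222,.13],np.radians(.75)))
cv2.imwrite('pics/w5.png',im);np.save('w5s.npy',np.r_[st['tool_pos'],st['tcp_rot']])
c=cam('wrist',st)
# predicted nest
o=np.array([.5626,.2223,0]);y=np.radians(.75);Rz=R.from_euler('z',y)
P=np.array([(-100,46,12),(-100,-46,12),(2,32,16),(2,-32,16),(78,0,20),(-22,32,12),(-22,-32,12),(6,26,47),(6,-26,47),(78,26,47),(78,-26,47)])/1000
uv=proj(c,o+Rz.apply(P));print(uv.round(1))
for u,v in uv:cv2.drawMarker(im,(int(round(u)),int(round(v))),(0,0,255),0,10)
cv2.imwrite('pics/w5p.png',im)
```

```text
5.1833 [0.46108463 0.21916172 0.13026797] [ 0.63911445  0.09980145 -3.91685811] (array([-1.04286837, -2.85359746,  0.27109332]), array([-0.06464006, -0.00516202,  0.09118621]))
[[260.  231.9]
 [375.2 232.4]
 [271.5  92.8]
 [363.7  93.1]
 [317.6 -42.4]
 [273.6 129.2]
 [361.7 129.5]
 [274.   80.5]
 [360.1  80.8]
 [268.7 -66.5]
 [365.4 -66.2]]
```

View pics/w5p.png

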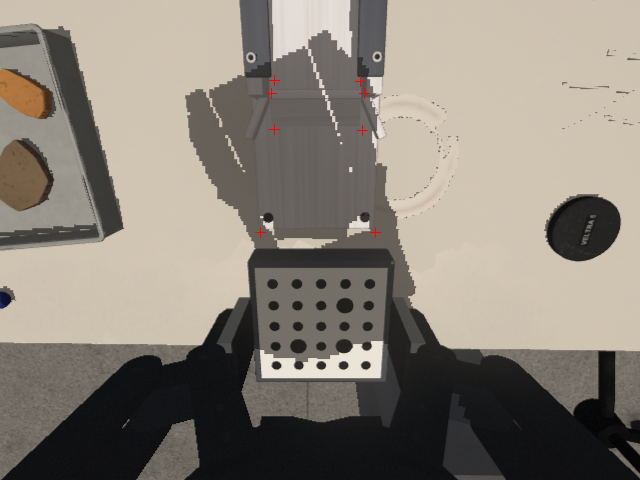

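Run:
```python
from h import *
im=cv2.imread('pics/w5.png');cv2.imwrite('pics/w5c.png',cv2.resize(im[50:250,225:415],None,fx=4,fy=3,interpolation=cv2.INTER_CUBIC))
```

```text
(no output)
```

View pics/w5c.png

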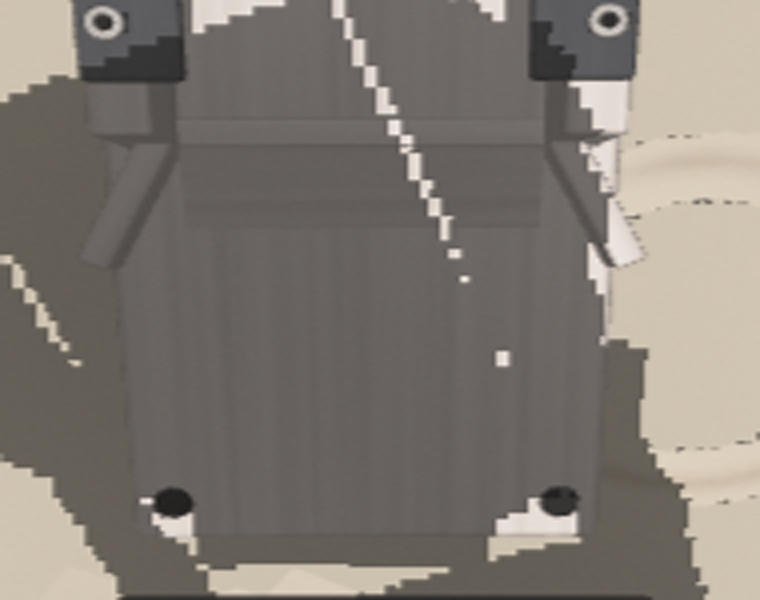

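Run:
```python
from h import *
from scipy.optimize import least_squares
s=np.load('w5s.npy');c=cam('wrist',dict(tool_pos=s[:3],tcp_rot=s[3:]))
P=np.array([(-100,46,12),(-100,-46,12),(2,32,16),(2,-32,16),(-22,32,12),(-22,-32,12),(6,26,47),(6,-26,47)])/1000
uv=np.array([(258.8,228.3),(374.2,228.3),(269.3,90),(361.5,90),(270.5,125.7),(360.7,125.7),(271.3,76),(357.5,76)])
f=lambda p:(proj(c,np.r_[p[:2],0]+R.from_euler('z',p[2]).apply(P))-uv).ravel()
r=least_squares(f,[.5626,.2223,.013],loss='soft_l1');print(r.x,np.degrees(r.x[2]));print(f(r.x).reshape(-1,2).round(1))
```

```text
[0.56505149 0.22386574 0.0185952 ] 1.0654264659981179
[[-0.2  1. ]
 [-0.1  0.8]
 [-0.2 -0.8]
 [ 0.1 -1.1]
 [ 1.1  0.2]
 [-0.8 -0. ]
 [-0.   0.2]
 [ 0.2 -0. ]]
```

Run:
```python
from h import *
st=bot.read_state();print(st['time'],st['tool_pos'],delta(st,[.502,.2225,.045],np.radians(1)))
```

```text
5.2333 [0.46138733 0.21882022 0.13056854] (array([40.61261738, -3.00776439, 85.59482434]), array([-0.07861216, -0.03127046, -0.21817771]))
```

Call:
arm_command(
  targets="20 -3 10 0 0 -0.2 0.4;40.5 -3 30 0 0 -0.2 0.4;40.5 -3 60 0 0 -0.2 0.4;40.5 -3 85 0 0 -0.2 0.4;40.5 -3 85 0 0 -0.2 0.4;40.5 -3 85 0 0 -0.2 0.4;40.5 -3 85 0 0 -0.2 0.4",
)

```text
time: 5.82
tool_pos: [0.5038, 0.2232, 0.0481]
tcp_rot: [-3.138, -0.025, -0.006]
wrist_force: [-0.7, -0.2, -3.4]
width: 0.684
```

Run:
```python
from h import *
st=bot.read_state();print(st['time'],st['tool_pos'],st['wrist_force'],delta(st,[.502,.2225,.014],np.radians(1)))
im,D=bot.read_camera('wrist');cv2.imwrite('pics/w6.png',im)
```

```text
5.8167 [0.50384024 0.22320939 0.04807837] [-0.71229982 -0.15721855 -3.35877975] (array([-1.98649541,  0.78629583, 34.0684655 ]), array([-0.1794814 , -0.22712906, -0.07158662]))
```

View pics/w6.png

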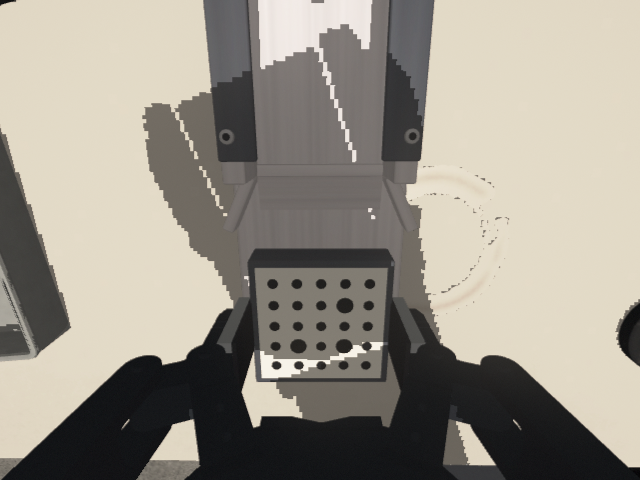

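The tile (centre ~320) is aligned with the nest slot (257–384), and the cheeks are ahead at (240,205) and (400,205). Lowering slowly.

Call:
arm_command(
  targets="-2 0.8 12 -0.2 -0.2 0 0.4;-2 0.8 22 -0.2 -0.2 0 0.4;-2 0.8 28 -0.2 -0.2 0 0.4;-2 0.8 31 -0.2 -0.2 0 0.4;-2 0.8 32 -0.2 -0.2 0 0.4;-2 0.8 32 -0.2 -0.2 0 0.4;-2 0.8 32 -0.2 -0.2 0 0.4",
)

```text
time: 6.45
tool_pos: [0.5015, 0.2232, 0.0154]
tcp_rot: [3.141, 0.027, -0.0]
wrist_force: [0.1, -0.7, -3.2]
width: 0.687
```

Run:
```python
from h import *
st=bot.read_state();print(st['time'],st['tool_pos'],st['wrist_force'],delta(st,[.502,.2225,.013],np.radians(1)))
```

```text
6.45 [0.50153212 0.22315337 0.01535441] [ 0.12111804 -0.65939798 -3.17814424] (array([0.45646057, 0.66030292, 2.35471607]), array([0.02820079, 0.0021307 , 0.00265857]))
```

Call:
arm_command(
  targets="0 0.5 1 0 0 0 0.4;0 0.5 2 0 0 0 0.4;0 0.5 2 0 0 0 0.4;0 0.5 2 0 0 0 0.4",
)

```text
time: 6.78
tool_pos: [0.5017, 0.2226, 0.0135]
tcp_rot: [3.141, 0.027, 0.001]
wrist_force: [-0.3, 0.2, -2.9]
width: 0.692
```

Call:
arm_command(
  targets="0 0 0.7 0 0 0 0.4;0 0 0.7 0 0 0 0.4;0 0 0.7 0 0 0 0.4;0 0 0.7 0 0 0 0.4",
)

```text
time: 7.12
tool_pos: [0.5019, 0.2227, 0.0135]
tcp_rot: [3.141, 0.027, 0.001]
wrist_force: [-3.5, -1.2, 6.6]
width: 0.685
```

Contact. Release, then rise.

Call:
arm_command(
  targets="0 0 0 0 0 0 0.8;0 0 0 0 0 0 0.9;0 0 0 0 0 0 1;0 0 0 0 0 0 1;0 0 -10 0 0 0 1;0 0 -30 0 0 0 1;0 0 -50 0 0 0 1;-40 0 -50 0 0 0 1;-60 0 -50 0 0 0 1;-60 0 -50 0 0 0 1",
)

```text
time: 7.95
tool_pos: [0.4373, 0.2208, 0.0626]
tcp_rot: [3.14, 0.029, -0.006]
wrist_force: [-0.1, 0.5, -0.8]
width: 0.997
```

Call:
arm_command(
  targets="0 0 0 0 0 0 0.5;0 0 0 0 0 0 0;0 0 0 0 0 0 0;0 0 0 0 0 0 0;0 0 0 0 0 0 0;0 0 0 0 0 0 0;0 0 0 0 0 0 0",
)

```text
time: 8.53
tool_pos: [0.4417, 0.2214, 0.0624]
tcp_rot: [3.141, 0.027, -0.001]
wrist_force: [-0.0, -1.0, 0.3]
width: 0.006
```

Run:
```python
from h import *
st=bot.read_state();print(st)
im,D=bot.read_camera('wrist');cv2.imwrite('pics/w7.png',im);np.save('w7s.npy',np.r_[st['tool_pos'],st['tcp_rot']])
```

```text
{'time': 8.5333, 'q': array([ 4.14641614e-01,  9.70555406e-02,  2.14046007e+00, -5.58353130e-04,
        9.04776722e-01,  1.96873579e+00]), 'joint_vel': array([ 1.67396669e-03, -3.57378537e-03,  2.96883010e-03,  2.57591288e-03,
        1.58643505e-05, -1.33997616e-03]), 'joint_torque': array([-1.04059302e-02, -3.56878817e+01, -3.02628136e+01, -2.43560818e-03,
       -2.13157538e-03, -3.24550838e-04]), 'tool_pos': array([0.44167149, 0.22144507, 0.06244596]), 'tcp_rot': array([ 3.14079878e+00,  2.67717049e-02, -7.36951217e-04]), 'wrist_force': array([-0.02357366, -0.98707505,  0.33879098]), 'torque': array([-0.00065971, -0.04254565,  0.0208028 ]), 'width': 0.006448821566755235}
```

View pics/w7.png

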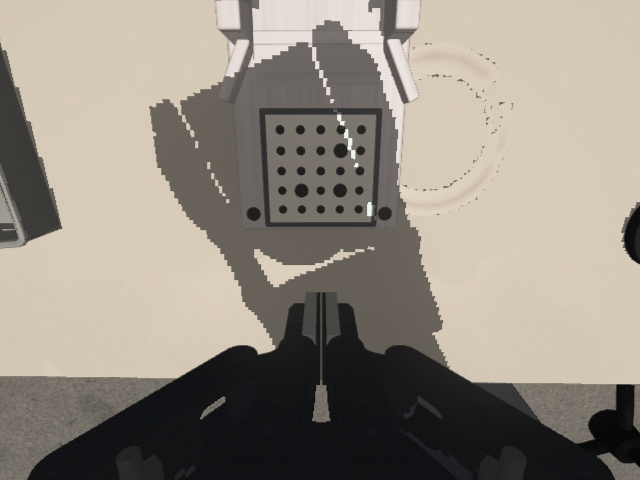

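Tile on the apron at (320,168), square and centred; fingers shut behind it. Lowering with a 3° tilt so the tip leads.

Call:
arm_command(
  targets="0 0 15 0 1.5 0 0;0 0 30 0 3 0 0;0 0 42 0 3 0 0;0 0 42 0 3 0 0;0 0 42 0 3 0 0",
)

```text
time: 9.0
tool_pos: [0.4407, 0.2212, 0.02]
tcp_rot: [3.14, 0.028, 0.079]
wrist_force: [0.8, 0.5, 0.3]
width: -0.003
```

Run:
```python
from h import *
st=bot.read_state();print(st['time'],st['tool_pos'],st['wrist_force'],R.from_rotvec(st['tcp_rot']).as_matrix().round(4))
im,D=bot.read_camera('wrist');cv2.imwrite('pics/w8.png',im)
```

```text
9.0 [0.440685   0.22116666 0.02000131] [0.75221005 0.53988499 0.28083552] [[ 9.986e-01  1.750e-02  5.030e-02]
 [ 1.750e-02 -9.998e-01 -5.000e-04]
 [ 5.030e-02  1.400e-03 -9.987e-01]]
```

View pics/w8.png

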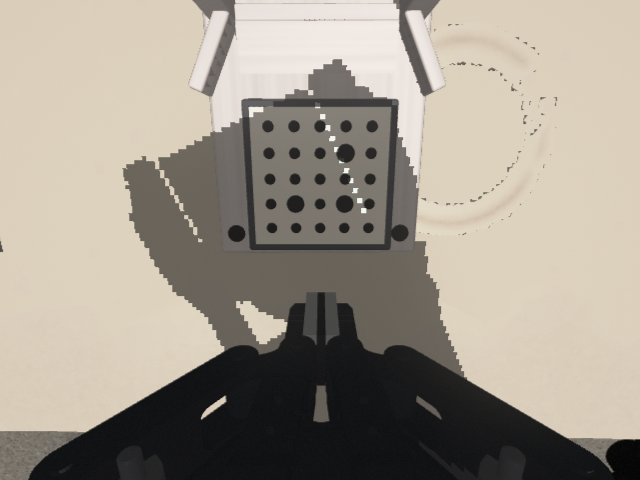

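Call:
arm_command(
  targets="6 0 0.3 0 0 0 0;12 0 0.6 0 0 0 0;16 0 0.8 0 0 0 0;20 0 1 0 0 0 0;24 0 1.2 0 0 0 0;29 0 1.45 0 0 0 0;34 0 1.7 0 0 0 0;39 0 1.95 0 0 0 0;44 0 2.2 0 0 0 0;49 0 2.45 0 0 0 0",
)

```text
time: 9.88
tool_pos: [0.4907, 0.2223, 0.0205]
tcp_rot: [3.14, 0.027, 0.081]
wrist_force: [-1.4, -0.1, -0.2]
width: -0.003
```

Run:
```python
from h import *
st=bot.read_state();print(st['time'],st['tool_pos'],st['wrist_force'])
im,D=bot.read_camera('wrist');cv2.imwrite('pics/w9.png',im)
```

```text
9.8833 [0.4907365  0.22225577 0.02051358] [-1.36620927 -0.08711805 -0.24935595]
```

View pics/w9.png

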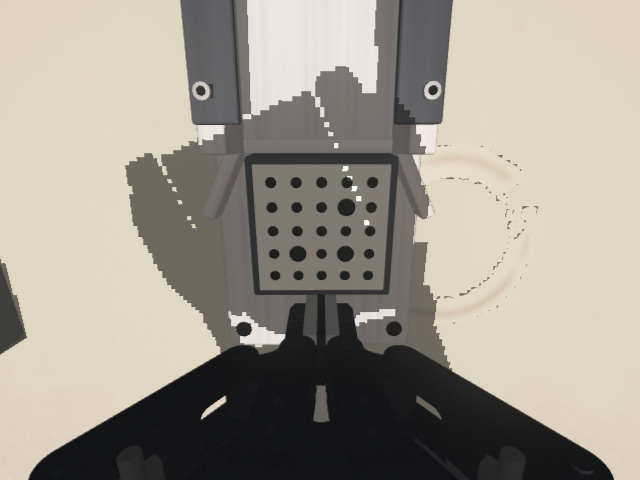

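Call:
arm_command(
  targets="5 0 0.25 0 0 0 0;10 0 0.5 0 0 0 0;15 0 0.75 0 0 0 0;20 0 1 0 0 0 0;24 0 1.2 0 0 0 0;28 0 1.4 0 0 0 0;32 0 1.6 0 0 0 0;36 0 1.8 0 0 0 0;40 0 2 0 0 0 0;44 0 2.2 0 0 0 0",
)

```text
time: 10.77
tool_pos: [0.5353, 0.2232, 0.021]
tcp_rot: [-3.14, -0.027, -0.083]
wrist_force: [-0.4, -0.0, -0.8]
width: 0.001
```

Run:
```python
from h import *
st=bot.read_state();print(st['time'],st['tool_pos'],st['wrist_force'])
im,D=bot.read_camera('wrist');cv2.imwrite('pics/w10.png',im)
```

```text
10.7667 [0.5352832  0.22318968 0.02099499] [-0.40513256 -0.02988981 -0.81064542]
```

View pics/w10.png

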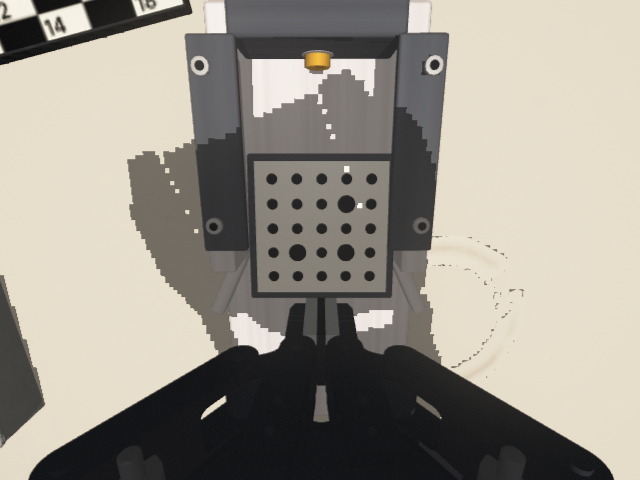

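Run:
```python
from h import *
st=bot.read_state();im,D=bot.read_camera('wrist');c=cam('wrist',st)
o=np.array([.5645,.2235,0]);Rz=R.from_euler('z',np.radians(1))
for uv in[(285,170),(360,170),(285,285),(360,285),(320,230),(215,150),(425,150),(310,120),(317,62)]:print(uv,(Rz.inv().apply(depthpt(c,uv,D)-o)*1000).round(1))
cv2.imwrite('pics/w10c.png',cv2.resize(im[20:310,180:460],None,fx=2.8,fy=2,interpolation=cv2.INTER_CUBIC))
```

```text
(285, 170) [35.7 13.7 30.1]
(360, 170) [ 35.7 -16.3  28.4]
(285, 285) [-11.5  14.5  34.3]
(360, 285) [-11.5 -17.1  34.1]
(320, 230) [11.6 -0.2 31.5]
(215, 150) [43.4 35.7 47.2]
(425, 150) [ 43.5 -36.1  47.5]
(310, 120) [55.9  4.2 12.2]
(317, 62) [75.8  1.  24.9]
```

View pics/w10c.png

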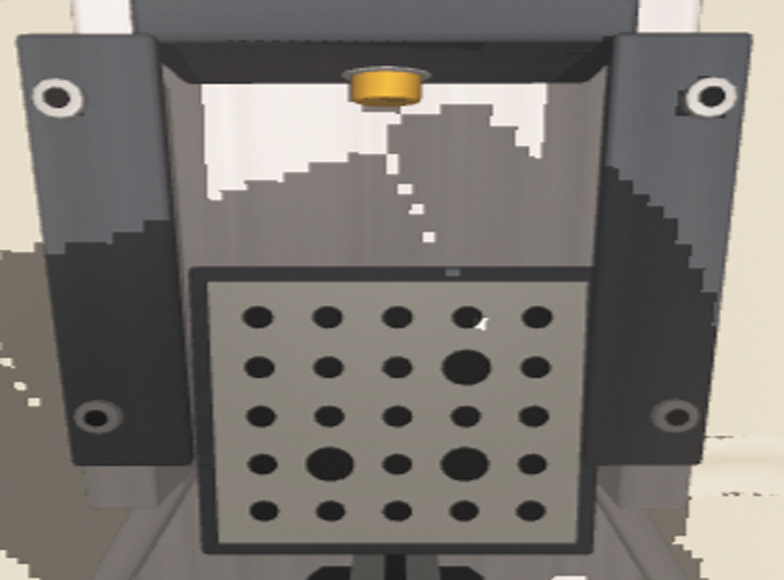

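Call:
arm_command(
  targets="3 0 0.15 0 0 0 0;6 0 0.3 0 0 0 0;9 0 0.45 0 0 0 0;12 0 0.6 0 0 0 0;14 0 0.7 0 0 0 0;16 0 0.8 0 0 0 0;18 0 0.9 0 0 0 0;19 0 0.95 0 0 0 0;20 0 1 0 0 0 0;20 0 1 0 0 0 0",
)

```text
time: 11.7
tool_pos: [0.5548, 0.2235, 0.0209]
tcp_rot: [3.14, 0.027, 0.082]
wrist_force: [-0.6, 0.0, -0.9]
width: 0.005
```

```bash
cat > look.py <<'E'
from h import *
import sys
st=bot.read_state();im,D=bot.read_camera('wrist');c=cam('wrist',st)
print(st['time'],st['tool_pos'],st['wrist_force'])
o=np.array([.5645,.2235,0]);Rz=R.from_euler('z',np.radians(1))
for uv in[(285,170),(360,170),(285,285),(360,285),(320,230)]:print(uv,(Rz.inv().apply(depthpt(c,uv,D)-o)*1000).round(1))
cv2.imwrite(f'pics/{sys.argv[1]}.png',cv2.resize(im[20:320,180:460],None,fx=2.8,fy=2,interpolation=cv2.INTER_CUBIC))
E
python3 look.py w11
```

```text
11.7 [0.55475938 0.22346385 0.02087128] [-0.58270112  0.03824587 -0.89446506]
(285, 170) [54.2 13.6 28.6]
(360, 170) [ 54.3 -16.3  28.9]
(285, 285) [ 6.1 14.6 31.7]
(360, 285) [  6.5 -17.5  32.4]
(320, 230) [30.  -0.4 30.3]
```

View pics/w11.png

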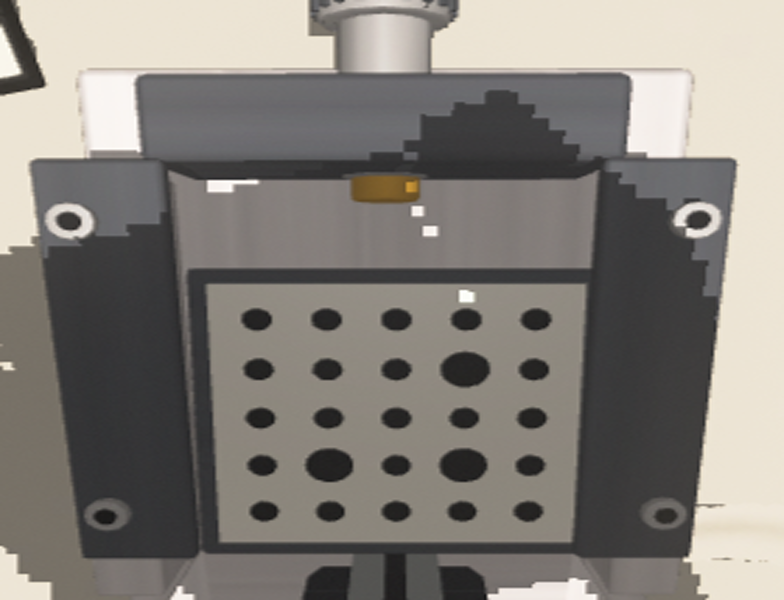

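The tile's tail is still on the lip (z ~32 at the tail, ~28.7 at the front). Creeping on.

Call:
arm_command(
  targets="0.7 0 0 0 0 0 0;1.4 0 0 0 0 0 0;2.1 0 0.1 0 0 0 0;2.8 0 0.1 0 0 0 0;3.5 0 0.2 0 0 0 0;3.5 0 0.2 0 0 0 0",
)

```text
time: 12.25
tool_pos: [0.5583, 0.2235, 0.0209]
tcp_rot: [3.14, 0.027, 0.082]
wrist_force: [-0.9, 1.3, 0.2]
width: 0.001
```

```bash
python3 look.py w12
```

```text
12.25 [0.55825226 0.22353094 0.02088149] [-0.85552671  1.29990211  0.23152109]
(285, 170) [57.7 13.7 28.3]
(360, 170) [ 57.8 -16.3  28.8]
(285, 285) [ 8.1 15.  28.1]
(360, 285) [  8.  -18.   27.7]
(320, 230) [32.9 -0.4 27.7]
```

View pics/w12.png

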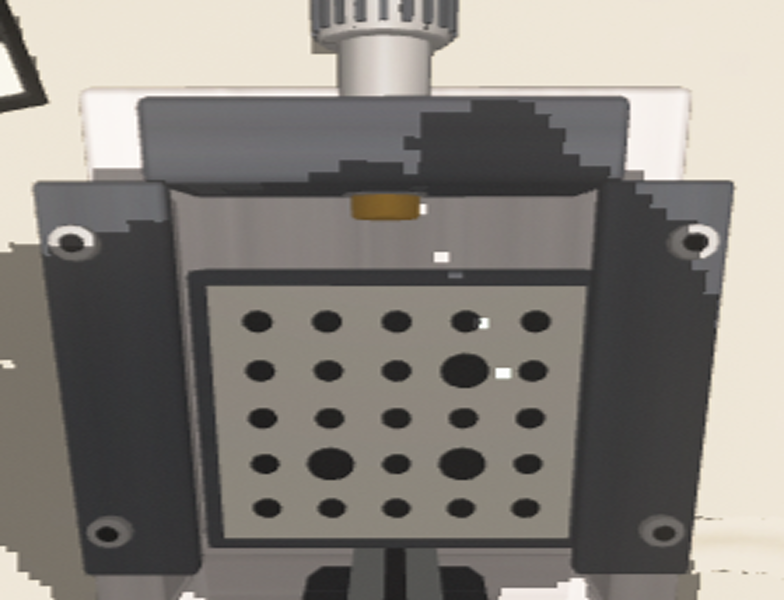

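Dropped flat (z ≈ 28 all over). Creeping toward the stop.

Call:
arm_command(
  targets="0.6 0 0 0 0 0 0;1.2 0 0.1 0 0 0 0;1.8 0 0.1 0 0 0 0;2.4 0 0.1 0 0 0 0;3 0 0.2 0 0 0 0;3.6 0 0.2 0 0 0 0;3.6 0 0.2 0 0 0 0",
)

```text
time: 12.88
tool_pos: [0.5618, 0.2236, 0.0209]
tcp_rot: [3.14, 0.027, 0.082]
wrist_force: [0.1, 0.0, -0.6]
width: -0.004
```

Call:
arm_command(
  targets="0.4 0 0 0 0 0 0;0.8 0 0 0 0 0 0;1.2 0 0.1 0 0 0 0;1.6 0 0.1 0 0 0 0;2 0 0.1 0 0 0 0;2 0 0.1 0 0 0 0",
)

```text
time: 13.38
tool_pos: [0.5638, 0.2236, 0.0208]
tcp_rot: [3.14, 0.027, 0.082]
wrist_force: [-1.2, -0.2, 0.4]
width: -0.005
```

```bash
python3 look.py w13
```

```text
13.3833 [0.56377022 0.22363626 0.02083957] [-1.17829457 -0.21631446  0.44164386]
(285, 170) [63.2 13.7 28.6]
(360, 170) [ 63.3 -16.3  28.9]
(285, 285) [13.9 14.9 28.7]
(360, 285) [ 13.7 -18.   28. ]
(320, 230) [38.8 -0.4 29.4]
```

View pics/w13.png

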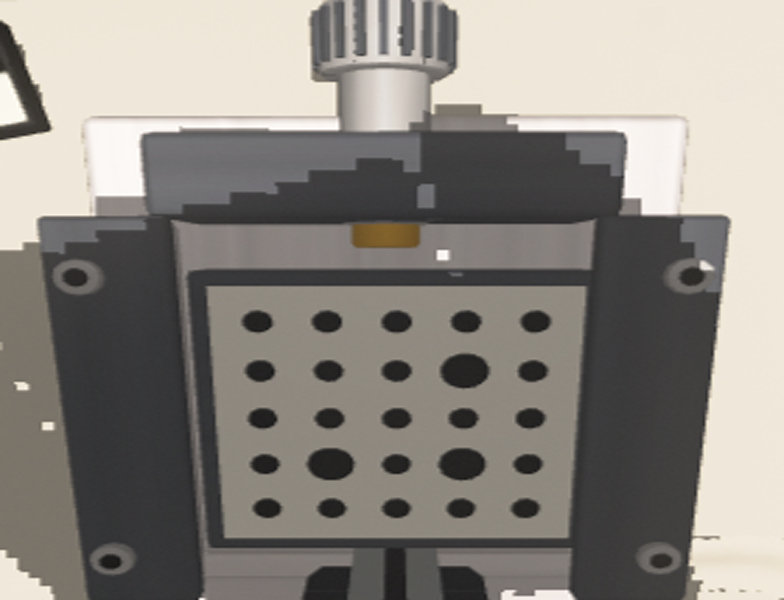

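Gap about 4–5 mm (brass tip at y 247, tile front at y 270 in the crop).

Call:
arm_command(
  targets="0.4 0 0 0 0 0 0;0.8 0 0 0 0 0 0;1.2 0 0.1 0 0 0 0;1.6 0 0.1 0 0 0 0;2 0 0.1 0 0 0 0;2.4 0 0.1 0 0 0 0;2.8 0 0.1 0 0 0 0;2.8 0 0.1 0 0 0 0",
)

```text
time: 14.1
tool_pos: [0.5666, 0.2236, 0.0208]
tcp_rot: [3.14, 0.027, 0.082]
wrist_force: [-0.7, 0.8, -0.4]
width: 0.002
```

Call:
arm_command(
  targets="0.2 0 0 0 0 0 0;0.4 0 0 0 0 0 0;0.6 0 0 0 0 0 0;0.8 0 0 0 0 0 0;0.8 0 0 0 0 0 0;0.8 0 0 0 0 0 0",
)

```text
time: 14.6
tool_pos: [0.5672, 0.2236, 0.0209]
tcp_rot: [3.14, 0.027, 0.082]
wrist_force: [-1.2, 0.3, -0.4]
width: 0.001
```

Call:
arm_command(
  targets="0.2 0 0 0 0 0 0;0.4 0 0 0 0 0 0;0.6 0 0 0 0 0 0;0.6 0 0 0 0 0 0;0.6 0 0 0 0 0 0",
)

```text
time: 15.02
tool_pos: [0.5679, 0.2237, 0.021]
tcp_rot: [3.14, 0.027, 0.082]
wrist_force: [-0.5, 0.1, -0.4]
width: -0.001
```

Call:
arm_command(
  targets="0.2 0 0 0 0 0 0;0.4 0 0 0 0 0 0;0.6 0 0 0 0 0 0;0.6 0 0 0 0 0 0;0.6 0 0 0 0 0 0",
)

```text
time: 15.43
tool_pos: [0.5683, 0.2237, 0.021]
tcp_rot: [3.14, 0.027, 0.082]
wrist_force: [-1.1, 0.6, -0.0]
width: -0.0
```

Call:
arm_command(
  targets="0.2 0 0 0 0 0 0;0.4 0 0 0 0 0 0;0.6 0 0 0 0 0 0;0.6 0 0 0 0 0 0;0.6 0 0 0 0 0 0",
)

```text
time: 15.85
tool_pos: [0.5687, 0.2237, 0.0209]
tcp_rot: [3.14, 0.027, 0.081]
wrist_force: [-3.0, -0.2, 0.6]
width: 0.002
```

```bash
python3 look.py w14
```

```text
15.85 [0.56866153 0.22365096 0.02089133] [-2.95935101 -0.23886411  0.58500082]
(285, 170) [68.1 13.5 29. ]
(360, 170) [ 68.1 -16.4  28.2]
(285, 285) [19.1 14.8 29.4]
(360, 285) [ 19.1 -17.9  29.5]
(320, 230) [43.2 -0.4 27.2]
```

View pics/w14.png

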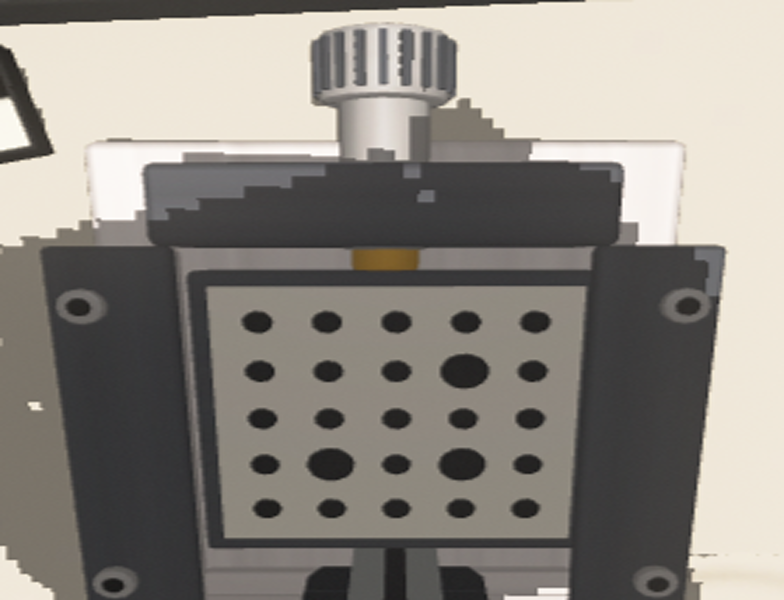

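Contact with the tip; force rising. Loading in small steps.

Call:
arm_command(
  targets="0.2 0 0 0 0 0 0;0.4 0 0 0 0 0 0;0.6 0 0 0 0 0 0;0.6 0 0 0 0 0 0;0.6 0 0 0 0 0 0",
)

```text
time: 16.32
tool_pos: [0.569, 0.2236, 0.0209]
tcp_rot: [3.14, 0.027, 0.08]
wrist_force: [-4.2, 0.1, 1.9]
width: -0.002
```

Call:
arm_command(
  targets="0.2 0 0 0 0 0 0;0.4 0 0 0 0 0 0;0.6 0 0 0 0 0 0;0.6 0 0 0 0 0 0;0.6 0 0 0 0 0 0",
)

```text
time: 16.73
tool_pos: [0.5692, 0.2236, 0.0209]
tcp_rot: [3.14, 0.027, 0.079]
wrist_force: [-6.5, 0.7, 3.0]
width: 0.002
```

Call:
arm_command(
  targets="0.2 0 0 0 0 0 0;0.4 0 0 0 0 0 0;0.6 0 0 0 0 0 0;0.6 0 0 0 0 0 0;0.6 0 0 0 0 0 0",
)

```text
time: 17.15
tool_pos: [0.5694, 0.2236, 0.0209]
tcp_rot: [3.14, 0.027, 0.077]
wrist_force: [-7.8, -0.8, 4.4]
width: -0.005
```

Call:
arm_command(
  targets="0.2 0 0 0 0 0 0;0.4 0 0 0 0 0 0;0.6 0 0 0 0 0 0;0.6 0 0 0 0 0 0;0.6 0 0 0 0 0 0",
)

```text
time: 17.57
tool_pos: [0.5696, 0.2236, 0.0209]
tcp_rot: [3.14, 0.027, 0.076]
wrist_force: [-8.6, 0.1, 3.7]
width: -0.001
```

Call:
arm_command(
  targets="0.2 0 0 0 0 0 0;0.4 0 0 0 0 0 0;0.6 0 0 0 0 0 0;0.8 0 0 0 0 0 0;0.8 0 0 0 0 0 0;0.8 0 0 0 0 0 0",
)

```text
time: 18.07
tool_pos: [0.5698, 0.2235, 0.0207]
tcp_rot: [3.14, 0.027, 0.074]
wrist_force: [-10.1, 0.7, 5.6]
width: 0.002
```

Call:
arm_command(
  targets="0.2 0 0 0 0 0 0;0.4 0 0 0 0 0 0;0.4 0 0 0 0 0 0;0.4 0 0 0 0 0 0;0.4 0 0 0 0 0 0;0.4 0 0 0 0 0 0;0.4 0 0 0 0 0 0;0.4 0 0 0 0 0 0",
)

```text
time: 18.73
tool_pos: [0.5699, 0.2235, 0.0207]
tcp_rot: [3.14, 0.027, 0.073]
wrist_force: [-9.8, 0.4, 6.8]
width: 0.0
```

```bash
python3 look.py w15
```

```text
18.7333 [0.5699251  0.22347031 0.02069279] [-9.77246279  0.41929783  6.78919746]
(285, 170) [69.5 13.3 28.8]
(360, 170) [ 69.5 -16.6  28.3]
(285, 285) [19.8 14.7 27.9]
(360, 285) [ 20.1 -18.2  28.4]
(320, 230) [44.8 -0.6 28.4]
```

View pics/w15.png

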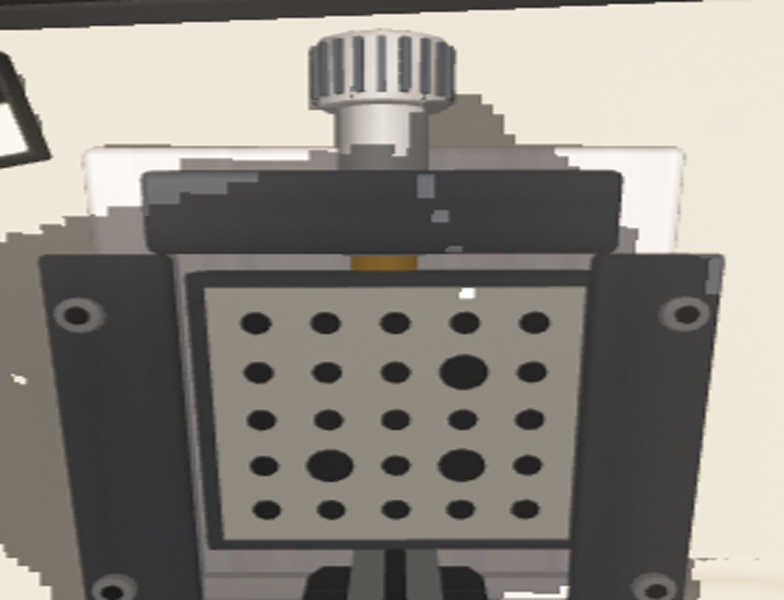

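Force about 10 N, tip compressed ~1.4 mm (≈7 N on the stop), tile flat. A little more margin, then hold.

Call:
arm_command(
  targets="0.2 0 0 0 0 0 0;0.4 0 0 0 0 0 0;0.6 0 0 0 0 0 0;0.6 0 0 0 0 0 0;0.6 0 0 0 0 0 0;0.6 0 0 0 0 0 0;0.6 0 0 0 0 0 0;0.6 0 0 0 0 0 0",
)

```text
time: 19.45
tool_pos: [0.5701, 0.2234, 0.0206]
tcp_rot: [3.139, 0.027, 0.072]
wrist_force: [-11.0, 0.3, 6.0]
width: -0.002
```

Backing off slowly.

Call:
arm_command(
  targets="-0.2 0 0 0 0 0 0;-0.4 0 0 0 0 0 0;-0.6 0 0 0 0 0 0;-0.8 0 0 0 0 0 0;-1 0 0 0 0 0 0;-1.2 0 0 0 0 0 0;-1.4 0 0 0 0 0 0;-1.6 0 0 0 0 0 0;-1.8 0 0 0 0 0 0;-2 0 0 0 0 0 0",
)

```text
time: 20.28
tool_pos: [0.57, 0.2235, 0.0206]
tcp_rot: [3.14, 0.027, 0.078]
wrist_force: [-5.0, 0.2, 1.2]
width: 0.004
```

Call:
arm_command(
  targets="-0.2 0 0 0 0 0 0;-0.4 0 0 0 0 0 0;-0.6 0 0 0 0 0 0;-0.8 0 0 0 0 0 0;-1 0 0 0 0 0 0;-1.2 0 0 0 0 0 0;-1.4 0 0 0 0 0 0;-1.6 0 0 0 0 0 0;-1.8 0 0 0 0 0 0;-2 0 0 0 0 0 0",
)

```text
time: 21.12
tool_pos: [0.5693, 0.2237, 0.0209]
tcp_rot: [3.14, 0.027, 0.082]
wrist_force: [-3.5, 0.7, -1.6]
width: -0.001
```

Call:
arm_command(
  targets="-0.2 0 0 0 0 0 0;-0.4 0 0 0 0 0 0;-0.6 0 0 0 0 0 0;-0.8 0 0 0 0 0 0;-1 0 0 0 0 0 0;-1.2 0 0 0 0 0 0;-1.4 0 0 0 0 0 0;-1.6 0 0 0 0 0 0;-1.8 0 0 0 0 0 0;-2 0 0 0 0 0 0",
)

```text
time: 21.95
tool_pos: [0.5683, 0.2239, 0.0216]
tcp_rot: [-3.14, -0.027, -0.085]
wrist_force: [-0.2, -0.6, -0.1]
width: -0.0
```

```bash
python3 look.py w16
```

```text
21.95 [0.56834018 0.22393366 0.02159417] [-0.23355219 -0.56652241 -0.13246362]
(285, 170) [67.7 14.  27.8]
(360, 170) [ 67.8 -16.2  28.6]
(285, 285) [17.9 15.3 28.3]
(360, 285) [ 17.4 -18.   26.8]
(320, 230) [42.9 -0.1 28.4]
```

View pics/w16.png

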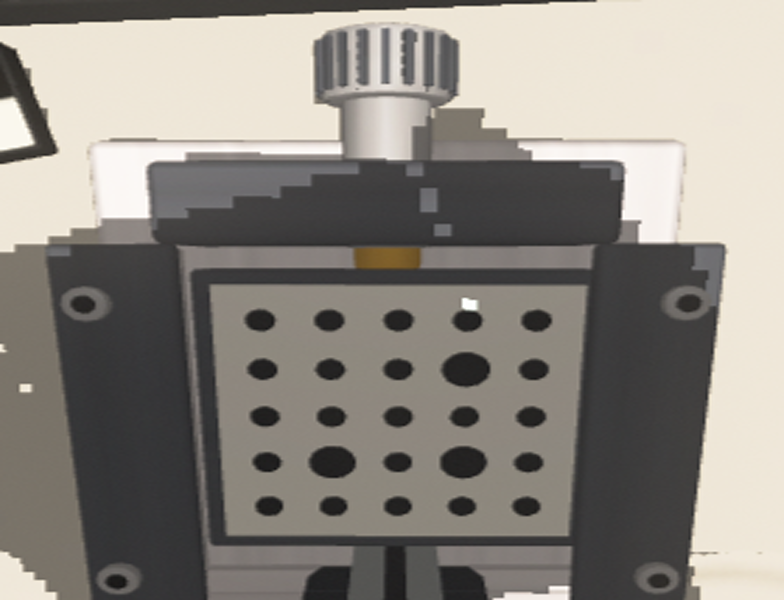

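Call:
arm_command(
  targets="-0.3 0 0 0 0 0 0;-0.6 0 0 0 0 0 0;-1 0 0 0 0 0 0;-1.5 0 0 0 0 0 0;-2.5 0 0 0 0 0 0;-4 0 0 0 0 0 0;-6 0 0 0 0 0 0;-8 0 0 0 0 0 0;-8 0 -5 0 0 0 0;-8 0 -15 0 0 0 0",
)

```text
time: 22.83
tool_pos: [0.5569, 0.223, 0.0345]
tcp_rot: [3.139, 0.028, 0.077]
wrist_force: [0.3, 0.3, -0.5]
width: -0.002
```

Run:
```python
from h import *
st=bot.read_state();im,D=bot.read_camera('wrist')
print(st['time'],st['tool_pos'],st['wrist_force'])
cv2.imwrite('pics/w17.png',im);np.save('w17s.npy',np.r_[st['tool_pos'],st['tcp_rot']])
```

```text
22.8333 [0.5569479  0.22303677 0.03449342] [ 0.30647159  0.25693897 -0.53025168]
```

View pics/w17.png

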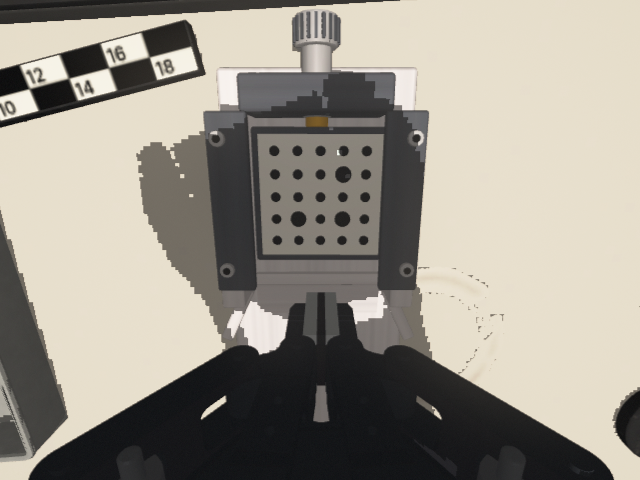

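Run:
```python
from h import *
im=cv2.imread('pics/w17.png');cv2.imwrite('pics/w17c.png',cv2.resize(im[95:155,270:370],None,fx=8,fy=8,interpolation=cv2.INTER_LANCZOS4))
s=np.load('w17s.npy');c=cam('wrist',dict(tool_pos=s[:3],tcp_rot=s[3:]))
p=np.array([(273.5,151),(367,151),(276.5,240.5),(362.5,240)])
q=atz(c,p,.028);o=np.array([.5645,.2235,0])
print((R.from_euler('z',-np.radians(1)).apply(q-o)*1000).round(1),(R.from_euler('z',-np.radians(1)).apply(q-o)*1000).mean(0))
```

```text
[[ 63.6  19.4  28. ]
 [ 63.7 -21.2  28. ]
 [ 23.3  19.4  28. ]
 [ 23.6 -20.6  28. ]] [43.55781331 -0.74145023 28.        ]
```

View pics/w17c.png

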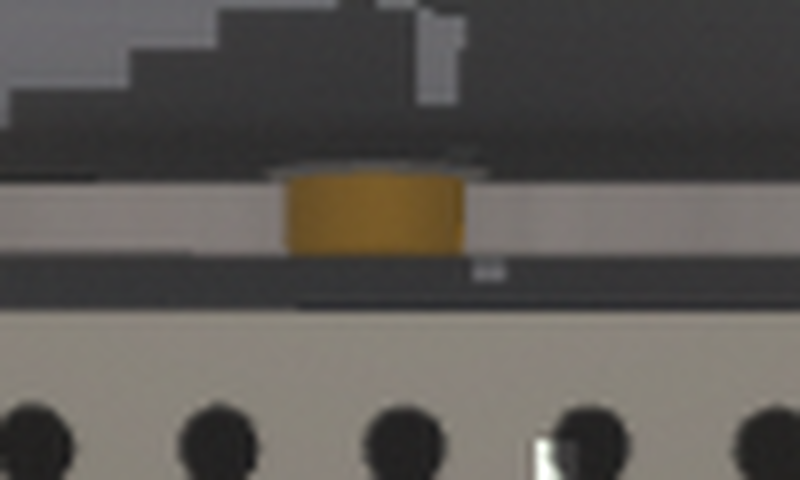

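No strip of floor shows between the brass tip and the tile in a near-vertical view, and the tile is at x ≈ 43.6, y ≈ -0.7, z ≈ 28 on top. I'll clear the arm, take a final check from the top camera, and hand in.

Call:
arm_command(
  targets="0 0 -15 0 0 0 0;0 0 -35 0 0 0 0;-30 0 -60 0 0 0 0;-60 0 -90 0 0 0 0;-90 0 -90 0 0 0 0;-90 0 -90 0 0 0 0",
)

```text
time: 23.38
tool_pos: [0.4602, 0.2219, 0.1223]
tcp_rot: [-3.14, -0.029, -0.081]
wrist_force: [-1.6, -0.7, -1.1]
width: 0.003
```

Run:
```python
from h import *
im,D=bot.read_camera('top');a=cv2.imread('pics/top0.png')
cv2.imwrite('pics/t9.png',np.hstack([im[170:320,170:445],]) if 0 else cv2.resize(im[150:330,160:460],None,fx=2.6,fy=2.6))
```

```text
(no output)
```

View pics/t9.png

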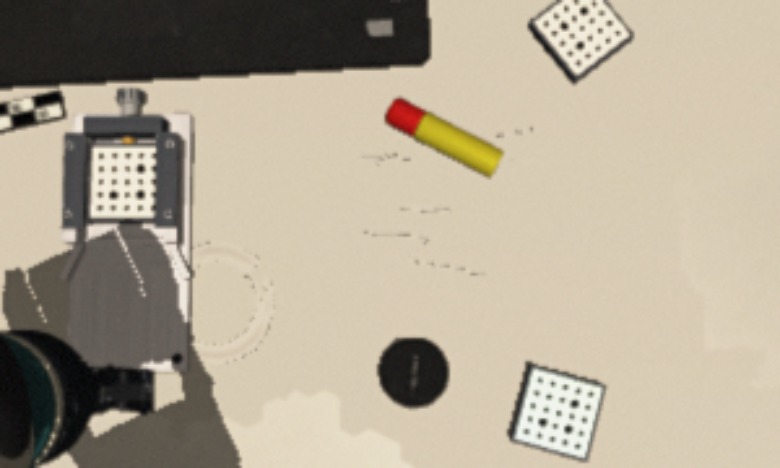

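The tile sits in the pocket against the tip at (127,140), and the glue stick, lens cap and other tiles look unmoved.

```bash
python3 -c "
from workcell import bot
print(bot.finish_job())"
```

```text
the job is handed in; nothing more can be done
None
```

The tile is in the pocket under the keeper rails, flat, dots up and resting against the brass tip. The job was handed in at about 23 s.

- **Steps:** I took the rightmost of the three tile-like things and set it on the apron. Then I pushed it over the lip with shut fingers until depth readings showed it had dropped flat (top at about 28 mm).
- **Press:** The push was 10–11 N at the wrist for over a second. I put about 7 N of that on the stop, from the tip being pushed in roughly 1.4–1.6 mm, though I could not measure the stop force directly. I then backed off slowly.
- **Last checks:** The tile was at about x 43.6 mm, y −0.7 mm in the nest, and no gap to the tip showed from nearly straight above. The fingers were clear, and the glue stick and lens cap looked unmoved.
- **Uncertain:**
  - The light force left between tile and tip after letting go was judged from the picture and from friction, not measured.
  - My two nest measurements disagreed by about 2.5 mm, within tolerance, and I used a value close to the wrist-camera one.

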